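# Make up a pencil kit: scoop eraser plugs, lay in the housing

### The arm

A 6-joint arm with a two-finger parallel gripper is mounted at the origin on the work surface. World frame = base frame: x ahead of the robot, y to its left, z up, the work surface at z = 0. Lengths are in m, angles in degrees, forces in N, time in s.
With the tool pointing down it reaches from about 0.25 to 0.725 m from the base axis. Payload 9.7 kg.
Tool frame: the origin (TCP) lies on the centre line of the jaws, within the pads' length; the fingertips stand 14 mm ahead of it and the grasp point (between the pads) lies 5 mm behind it; z points along the fingers, y is the line along which they close (so a half turn about z gives the same grasp; the last joint's range is limited). The gripper opens to 85 mm and grips with 20 to 120 N. Pads are 22 mm wide; open, the fingers measure 114 mm over their backs; the gripper's body (76 mm by 85 mm) begins 54 mm behind the grasp point. The pads swing forward as they close: fully open they stand 13 mm farther back than shut.
Start: joints at [0, 4.979, 10.078, 95.1, 0, 90], TCP at [0.55, -0, 0.245] pointing down, gripper open.
Joint ranges: [-179.16, 179.16], [-48.56, 103.87], [-65.8, 70.77], [-126.05, 130.52], [-82.76, 87.17], [-180, 180]. Speed limits (degrees/s): [127.2, 127.2, 147.25, 180, 180, 180].

### API

Orientations are given as [roll, pitch, yaw] about the fixed x, y, z axes, in that order (R = Rz(yaw) Ry(pitch) Rx(roll)).
In Python, from workcell import bot, camera, get_calibration, ticket gives the robot as it stands. The module is installed in compiled form; this text tells all that it offers.
- The arm moves only by the tool send_rows, never from a script. Its arguments are lists of equal length, an entry for each row: "linear": the shift along the tool's x, y, z in m, a list of three; "twist": the turn, a rotation vector about the tool's x, y, z in units of 10 degrees (1.0 is 10 degrees), a list of three; "gripper": the opening in per cent of the stroke, from 0 (shut) to 100 (fully open). In form: {"linear": [[x, y, z], ...], "twist": [[wx, wy, wz], ...], "gripper": [gripper, ...]}. A call has 1 to 8 rows; each row shifts and turns the commanded pose from where the row before left it, along the tool's axes as they then stand; what a row does not reach is not made up. A row lasts 1/8 s, in which the tool goes at most 62.5 mm and 10.7 degrees, less where a joint would pass 70% of its speed; a pose out of reach is approached as far as the arm can. A call with a gripper value outside its range is refused whole. The fingers move at their own pace and stop on an object; "grip_force" is the grip in N (left out, the last holds). Time passes only in rows, so rows that do not move let the fingers close. It gives the time, the measured TCP pose, the force, the opening and the grip force at its end, in the units of the state.
- bot.get_obs(): the state, without advancing time (a new reading comes with each control period).
- camera(name): name is "scene" or "side" or "wrist"; returns the picture (420x560x3 uint8, red, green, blue); there is no depth.
- get_calibration(name): a dict with "fx", "fy", "cx", "cy" (pixels), "origin" and "orientation" of the camera in the world; the wrist camera has in their place "hand_eye" (4x4, takes a point from camera to tool coordinates, whose origin is the TCP and whose axes are the flange's). Camera axes: x right, y down, z forward; pixel columns grow to the right and rows downward; lengths in m; the calibration is good to about 2 mm. A picture is of the moment at which its call begins: read the wrist's pose just before it. get_calibration takes no time and is no camera call.
- ticket.job_done(): hands the job in; it is judged then, once.
The state is a dict: "time": time; "q": joint angles; "qd": joint speeds; "joint_efforts": joint torques, N m; "ee_pos": TCP position; "tcp_rot": TCP orientation; "wrist_force": force on the tool from outside, world axes, zero at the start; "torque": the same for the moment, N m; "opening": finger opening in m; "grasp_force": force on a finger pad.
Only numpy, scipy, OpenCV 4.12 (cv2) and the standard library are available. Lean on these libraries where they do the work, as an engineer would, in place of code of your own. Each camera call takes 0.05 s, during which the arm holds its last target. There are 200 camera calls.

### The job

Make up the kit tray: with the scoop, lift at least three of the grey eraser plugs out of the green bin in one scoopful and tip them into the blue well, spilling none and not touching the plugs with the fingers; leave any others in the bin. Put the scoop back level on its cork rest, and set the knurled clutch housing down, not dropped, on its drawn outline in the tray, lying along it (either way round). Do not disturb the barrel in the tray, the push caps or the ruler.

Things in the scene. Friction and masses are not known exactly. Their poses are not given: they have to be found in the camera images.
- scoop: the scoop, 170 mm long, about 0.16 kg: open-fronted steel bowl, neck, raised black grip. Origin: centre of the bowl's underside; z up, x towards the open lip. Bowl from x = -40 to the lip at x = +40 mm, 66 mm wide, floor 2 mm thick; sides fall from 30 mm high at the closed back to 10 mm at the lip. It starts level on the cork rest, lip pointing away from the robot within 0.7 rad
- scoop_bowl (a point): middle of the space in the scoop's bowl (scoop frame: x = 0, y = 0, z = 14 mm)
- scoop_grip (a point): the middle of the scoop's black grip (scoop frame: x = -93, y = 0, z = 72 mm). The grip is a straight level bar along the scoop's x, from x = -130 to -56 mm, 16 mm wide (y) and 20 mm high
- rest: a square cork rest, 100 x 100 x 5 mm, fixed on the table; origin at the centre of its underside
- bin: the green stock bin, a trough fixed on the table; origin at the centre of its underside, x along its length. Inside 78 mm wide between upright side walls; flat floor 150 mm long (x = -75 to +75 mm), 4 mm above the table; from each end of the floor a 45 degree ramp rises outward to the rim, 56 mm above the table. Outside 268 x 86 mm
- plug1: a grey rubber eraser plug, 34 mm long and 22 mm in diameter with domed ends and a dark collar, about 14 g, lying in the green bin and free to roll; origin at its centre, x along its length
- plug2: a grey rubber eraser plug, 34 mm long and 22 mm in diameter with domed ends and a dark collar, about 14 g, lying in the green bin and free to roll; origin at its centre, x along its length
- plug3: a grey rubber eraser plug, 34 mm long and 22 mm in diameter with domed ends and a dark collar, about 14 g, lying in the green bin and free to roll; origin at its centre, x along its length
- plug4: a grey rubber eraser plug, 34 mm long and 22 mm in diameter with domed ends and a dark collar, about 14 g, lying in the green bin and free to roll; origin at its centre, x along its length
- plug5: a grey rubber eraser plug, 34 mm long and 22 mm in diameter with domed ends and a dark collar, about 14 g, lying in the green bin and free to roll; origin at its centre, x along its length
- tray: the white kit tray, 176 (x) x 244 (y) mm, fixed on the table, floor 4 mm thick, edge 12 mm high; origin at the centre of its underside. Drawn on it in dark lines: a barrel with its point (at x = -56 mm, along y) and the clutch housing (see housing_spot); a blue square well stands on it
- well (a point): point on the upright middle line of the blue square well, 15 mm above the well's floor (tray x = 26, y = -58 mm, z = 19 mm), axes as the tray's. The well is 92 x 92 mm inside, with 4 mm walls; its floor is 4 mm and its rim 44 mm above the table
- housing_spot (a point): centre of the drawn outline of the clutch housing (tray x = 26, y = 64 mm), on the tray's floor, 4 mm above the table; the outline is 76 mm long along x and 33 mm wide along y
- housing: the knurled steel clutch housing lying on the table, 70 mm long, about 0.11 kg: a knurled round body 24 mm in diameter and 46 mm long between two hexagonal ends 26 mm across flats, on whose flats it lies without rolling; origin at its centre, 13 mm above what it lies on; x along its length, both ends alike
- kit_barrel: an orange hexagonal pencil barrel 156 mm long and 26 mm across flats, already lying on its outline in the kit tray; origin at its centre, x along its length; to be left alone
- cap1: a chrome push cap standing on the table, 30 mm in diameter and 40 mm high; origin at the centre of its underside; bystander
- cap2: a second chrome push cap, like the first; bystander
- ruler: a brass ruler, 130 (y) x 30 (x) x 4 mm, lying on the table beyond the housing; origin at the centre of its underside; bystander
Mind the look-alikes: they are no part of the job. What is meant by the housing is not orange, and is the smaller of those in its own colour.

How it is judged (in metres and radians):
On the way, in this order (a step that is already met when the one before it is completed fails the run):
1. at least three plugs ride in the bowl of the scoop, which is lifted clear of the bin (underside 65 mm above the table) (height (world z) of scoop above 0.065 m and (distance between each of plug1, plug2, plug3 and scoop_bowl below 0.045 m or distance between each of plug1, plug2, plug4 and scoop_bowl below 0.045 m or distance between each of plug1, plug2, plug5 and scoop_bowl below 0.045 m or distance between each of plug1, plug3, plug4 and scoop_bowl below 0.045 m or distance between each of plug1, plug3, plug5 and scoop_bowl below 0.045 m or distance between each of plug1, plug4, plug5 and scoop_bowl below 0.045 m or distance between each of plug2, plug3, plug4 and scoop_bowl below 0.045 m or distance between each of plug2, plug3, plug5 and scoop_bowl below 0.045 m or distance between each of plug2, plug4, plug5 and scoop_bowl below 0.045 m or distance between each of plug3, plug4, plug5 and scoop_bowl below 0.045 m)), for 0.2 s.
2. at least three plugs are in the well ((distance between each of plug1, plug2, plug3 and well below 0.058 m or distance between each of plug1, plug2, plug4 and well below 0.058 m or distance between each of plug1, plug2, plug5 and well below 0.058 m or distance between each of plug1, plug3, plug4 and well below 0.058 m or distance between each of plug1, plug3, plug5 and well below 0.058 m or distance between each of plug1, plug4, plug5 and well below 0.058 m or distance between each of plug2, plug3, plug4 and well below 0.058 m or distance between each of plug2, plug3, plug5 and well below 0.058 m or distance between each of plug2, plug4, plug5 and well below 0.058 m or distance between each of plug3, plug4, plug5 and well below 0.058 m)), for 0.2 s.
At the end, for the whole second after the job is handed in: Three or more plugs in the well, the others in well or bin; housing at rest on the tray floor, centre within 10 mm and length within 10 degrees of its outline; scoop at rest, level within 7 degrees, on the cork rest, bowl centre within 35 mm of the rest centre ((distance between each of plug1, plug2, plug3 and well below 0.058 m or distance between each of plug1, plug2, plug4 and well below 0.058 m or distance between each of plug1, plug2, plug5 and well below 0.058 m or distance between each of plug1, plug3, plug4 and well below 0.058 m or distance between each of plug1, plug3, plug5 and well below 0.058 m or distance between each of plug1, plug4, plug5 and well below 0.058 m or distance between each of plug2, plug3, plug4 and well below 0.058 m or distance between each of plug2, plug3, plug5 and well below 0.058 m or distance between each of plug2, plug4, plug5 and well below 0.058 m or distance between each of plug3, plug4, plug5 and well below 0.058 m) and (distance between plug1 and well below 0.058 m or (x of plug1 in the frame of bin between -0.12 and 0.12 m and y of plug1 in the frame of bin between -0.036 and 0.036 m)) and (distance between plug2 and well below 0.058 m or (x of plug2 in the frame of bin between -0.12 and 0.12 m and y of plug2 in the frame of bin between -0.036 and 0.036 m)) and (distance between plug3 and well below 0.058 m or (x of plug3 in the frame of bin between -0.12 and 0.12 m and y of plug3 in the frame of bin between -0.036 and 0.036 m)) and (distance between plug4 and well below 0.058 m or (x of plug4 in the frame of bin between -0.12 and 0.12 m and y of plug4 in the frame of bin between -0.036 and 0.036 m)) and (distance between plug5 and well below 0.058 m or (x of plug5 in the frame of bin between -0.12 and 0.12 m and y of plug5 in the frame of bin between -0.036 and 0.036 m)) and horizontal distance between housing and housing_spot below 0.01 m and angle between the x axis of housing and the x axis of housing_spot, either way round below 0.17 rad and z of housing in the frame of housing_spot below 0.017 m and linear speed of each of housing, scoop below 0.02 m/s and horizontal distance between scoop and rest below 0.035 m and angle between scoop's own z axis and vertical below 0.12 rad and z of scoop in the frame of rest below 0.01 m); the robot touches nothing.
It fails at once if the fingers touch an eraser plug (contact force between the fingers and plug1 above 0.3 N or contact force between the fingers and plug2 above 0.3 N or contact force between the fingers and plug3 above 0.3 N or contact force between the fingers and plug4 above 0.3 N or contact force between the fingers and plug5 above 0.3 N).
It fails at once if a push cap, the ruler or the barrel in the tray is shifted by more than 15 mm or tipped over (distance of any of cap1, cap2, ruler, kit_barrel from where it was at the start of the episode above 0.015 m or angle between any of cap1, cap2's own z axis and vertical above 0.5 rad).
It fails at once if the clutch housing is dropped onto the tray (let go from more than about 30 mm) (linear speed of housing above 0.8 m/s and distance between housing and housing_spot below 0.06 m and not (contact force between the fingers and housing above 0.1 N)).
It also fails if it takes over 72 s, if anything falls off the work surface, if the arm or the gripper's body presses on something with over 40 N, if the wrist force passes 120 N, or if a joint passes its speed limit or range.

## Working session

There is one attempt and no reset: what is moved stays moved. The work goes in short steps, Python scripts to look and compute and a tool call to move; the robot and the scene stay as the last step left them, time stands still between calls to the robot, and variables do not carry over. Pictures are saved under pics/ and viewed, at most 10 in all, crops included, and the job is handed in when it is done.

Besides the shell and the picture viewer there is one more tool, called after ">>>" in YAML: its name, and indented under it one key for each argument. send_rows: Moves the arm, as the interface text tells. Its arguments: {"type":"object","properties":{"linear":{"type":"array"},"twist":{"type":"array"},"gripper":{"type":"array"},"grip_force":{"type":"number"}},"required":["linear","twist","gripper"]}

```bash
mkdir -p pics
python3 - <<'E'
from workcell import bot, camera, get_calibration
import cv2,json
o=bot.get_obs();print({k:o[k] for k in('time','ee_pos','tcp_rot','opening','wrist_force')})
for n in('scene','side','wrist'):
    print(n,get_calibration(n))
    cv2.imwrite(f'pics/{n}0.png',camera(n)[:,:,::-1])
E
```

```text
{'time': 0.0, 'ee_pos': array([5.49790636e-01, 2.14715709e-06, 2.44564120e-01]), 'tcp_rot': array([-1.79922793e+02,  1.59703647e-03,  9.00009855e+01]), 'opening': 0.08550841875854977, 'wrist_force': array([-0.05251953,  0.24632499,  0.13622703])}
scene {'fx': 540.4990024377196, 'fy': 540.4990024377196, 'cx': 286.65642003948324, 'cy': 215.5362192212567, 'origin': array([ 1.17422808, -0.64224702,  0.83419571]), 'orientation': array([-131.86517208,    0.5218178 ,   39.89801354])}
side {'fx': 383.23180631892427, 'fy': 383.23180631892427, 'cx': 276.1656213540225, 'cy': 204.97369972304745, 'origin': array([0.47854641, 0.58306819, 0.73010028]), 'orientation': array([-137.8038467 ,    0.7875586 , -168.24156475])}
wrist {'fx': 297.63242661315553, 'fy': 297.63242661315553, 'cx': 279.59565599500394, 'cy': 210.25219247542566, 'hand_eye': array([[-1.00820413e-03, -9.57511294e-01, -2.88394012e-01,
         7.25630730e-02],
       [ 9.99999481e-01, -1.00671957e-03, -1.53464550e-04,
         2.86870156e-05],
       [-1.43387855e-04, -2.88394017e-01,  9.57511812e-01,
        -1.29384504e-01],
       [ 0.00000000e+00,  0.00000000e+00,  0.00000000e+00,
         1.00000000e+00]])}
```

View pics/scene0.png

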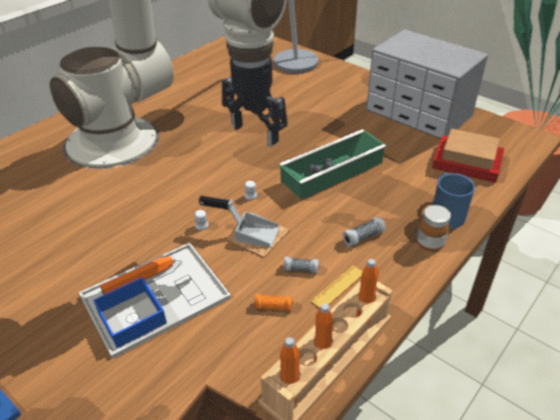

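View pics/side0.png

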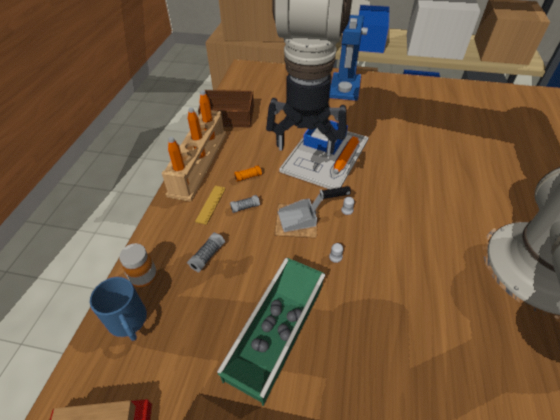

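The scene view shows the tray at (155,298) with the well at (130,312), the scoop bowl at (258,232) with its grip at (213,202), the bin at (333,165), and the caps at (200,220) and (250,190). The small grey housing is at (301,265) and the ruler at (340,288). The larger grey piece at (364,232) and the orange one are look-alikes. Next I'll enlarge both views to get precise positions.

Run:
```python
import cv2
a=cv2.imread('pics/scene0.png')[120:360,70:400]; cv2.imwrite('pics/c1.png',cv2.resize(a,None,fx=2.4,fy=2.4,interpolation=cv2.INTER_CUBIC))
a=cv2.imread('pics/side0.png')[115:405,170:375]; cv2.imwrite('pics/c2.png',cv2.resize(a,None,fx=2,fy=2,interpolation=cv2.INTER_CUBIC))
```

```text
(no output)
```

View pics/c1.png

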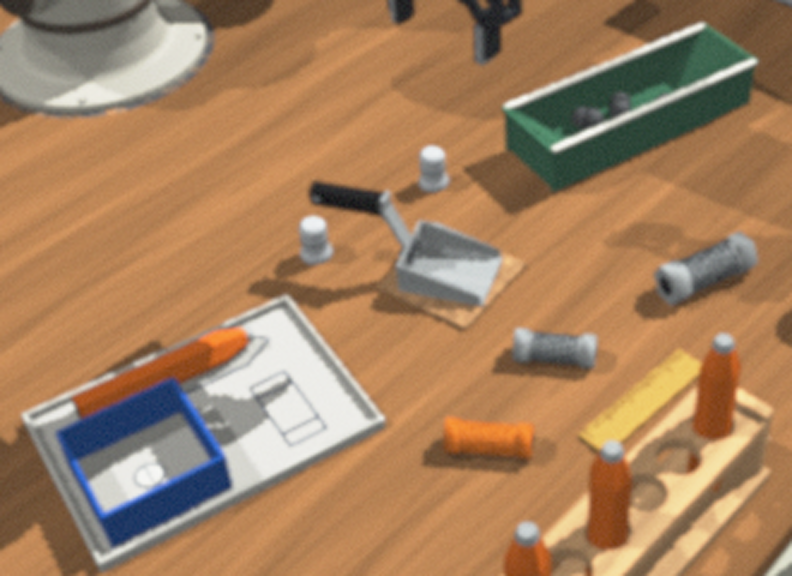

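View pics/c2.png

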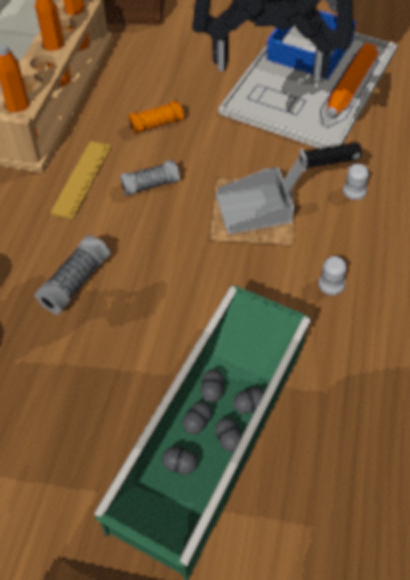

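The crops give the pixel positions I need. In the scene crop, the bin rim corners are (507,107), (553,150), (755,62) and (703,27), and the tray corners are (25,415), (285,297), (385,420) and (103,565). The housing runs from (520,347) to (592,350). In the side crop, the plugs are at (213,384), (250,400), (197,416), (230,433) and (180,460). Next I'll fit all the poses.

```bash
cat > h.py <<'E'
import numpy as np, cv2
from scipy.spatial.transform import Rotation as R
from scipy.optimize import least_squares
from workcell import get_calibration
C={n:get_calibration(n) for n in('scene','side')}
def proj(n,P):
    c=C[n];q=R.from_euler('xyz',c['orientation'],degrees=True).inv().apply(np.atleast_2d(P)-c['origin'])
    return q[:,:2]/q[:,2:]*c['fx']+[c['cx'],c['cy']]
def back(n,uv,z):
    c=C[n];d=R.from_euler('xyz',c['orientation'],degrees=True).apply([(uv[0]-c['cx'])/c['fx'],(uv[1]-c['cy'])/c['fx'],1])
    return c['origin']+d*(z-c['origin'][2])/d[2]
def s1(u,v):return (u/2.4+70,v/2.4+120)
def s2(u,v):return (u/2+170,v/2+115)
def world(p,P,z0=0):
    P=np.atleast_2d(P)/1e3;c,s=np.cos(p[2]),np.sin(p[2])
    return np.c_[p[0]+c*P[:,0]-s*P[:,1],p[1]+s*P[:,0]+c*P[:,1],P[:,2]+z0]
def fit(obs,p0,z0=0):
    f=lambda p:np.concatenate([(proj(n,world(p,P,z0))[0]-uv) for n,P,uv in obs])
    r=least_squares(f,p0,loss='soft_l1');return r.x,np.abs(f(r.x)).reshape(-1,2).max(1).round(1)
E
python3 - <<'E'
from h import *
def S(P,u,v):return('scene',P,s1(u,v))
def D(P,u,v):return('side',P,s2(u,v))
def show(n,r):print(n,(r[0][:2]*1e3).round(1),np.degrees(r[0][2]).round(1),r[1])
r=56
b=[S((-134,-41,r),553,150),S((134,-41,r),755,62),S((-134,41,r),507,107),S((134,41,r),703,27),
 D((134,-41,r),100,512),D((-134,-41,r),235,290),D((134,41,r),185,562),D((-134,41,r),308,320)]
bn=fit(b,[.55,.2,1.5]);show('bin',bn)
t=[S((-88,-122,12),25,415),S((-88,122,12),285,297),S((88,122,12),385,420),S((88,-122,12),103,565),
S((-24,-108,44),58,432),S((-24,-8,44),178,380),S((76,-8,44),228,460),S((76,-108,44),107,515),
D((88,122,12),220,110),D((-88,-122,12),397,42),D((-88,122,12),345,147)]
show('tray',fit(t,[.5,-.3,0]))
sc=[S((-40,33,30),428,225),S((-40,-33,30),397,262),S((40,33,10),500,247),S((40,-33,2),480,304),S((-130,0,72),315,190),S((-56,0,72),385,203),
D((-40,33,30),292,205),D((-40,-33,30),278,170),D((40,33,5),224,231),D((40,-33,10),216,191),D((-130,0,72),358,150),D((-56,0,72),303,160)]
show('scoop',fit(sc,[.55,-.05,0],.005))
rs=[S((50,50,5),525,262),S((50,-50,5),465,327),S((-50,-50,5),380,285),D((50,50,5),213,240),D((-50,50,5),292,242),D((50,-50,5),216,180)]
show('rest',fit(rs,[.55,-.05,0]))
for n,a,c in(('scene',s1(520,347),s1(592,350)),('side',s2(126,182),s2(176,172))):
    A,B=back(n,a,.013),back(n,c,.013);print('housing',n,((A+B)/2).round(4),np.degrees(np.arctan2(*(B-A)[1::-1])).round(1),np.linalg.norm(B-A).round(3))
for n,a in(('scene',s1(313,222)),('side',s2(357,172)),('scene',s1(432,152)),('side',s2(334,264))):print('cap top',n,back(n,a,.04).round(3))
for a in((213,384),(250,400),(197,416),(230,433),(180,460)):
    P=back('side',s2(*a),.015);d=P[:2]-bn[0][:2];c,s=np.cos(bn[0][2]),np.sin(bn[0][2]);print('plug',P.round(3),'bin',(c*d[0]+s*d[1]).round(3),(-s*d[0]+c*d[1]).round(3))
for a,n in((s1(580,443),'scene'),(s1(685,350),'scene')):print('ruler',back(n,a,.004).round(3))
E
```

```text
bin [554.1 264.9] 74.7 [2.2 1.9 3.  1.8 2.1 3.9 1.2 4.1]
tray [ 525.8 -283.2] -14.8 [1.5 1.7 2.  0.2 0.7 1.8 2.  1.5 1.6 1.4 3.8]
scoop [564.4 -22.8] 23.7 [3.1 1.  1.4 1.  1.  1.7 0.7 1.6 1.3 1.5 1.1 1.4]
rest [563.6 -22.3] 7.8 [1.1 0.7 1.8 1.7 0.8 1.7]
housing scene [ 0.7032 -0.0423  0.013 ] 36.2 0.062
housing side [ 0.698  -0.0416  0.013 ] -153.6 0.065
cap top scene [ 0.446 -0.081  0.04 ]
cap top side [ 0.444 -0.074  0.04 ]
cap top scene [0.46  0.066 0.04 ]
cap top side [0.458 0.069 0.04 ]
plug [0.563 0.224 0.015] bin -0.037 -0.019
plug [0.523 0.233 0.015] bin -0.039 0.022
plug [0.571 0.26  0.015] bin 0.0 -0.018
plug [0.536 0.271 0.015] bin 0.001 0.019
plug [0.577 0.306 0.015] bin 0.046 -0.012
ruler [ 0.778 -0.104  0.004]
ruler [0.786 0.034 0.004]
```

The fits agree to a few mm. Plan: grasp the scoop with tool x along the scoop's x, sweep the bin along +x, and pour at the same yaw, since tray +y lies parallel to bin x. I'll add a helper that computes the rows.

```bash
cat >> h.py <<'E'
from scipy.linalg import logm,expm
from workcell import bot,camera
def T(p,rpy):
    M=np.eye(4);M[:3,:3]=R.from_euler('xyz',rpy,degrees=True).as_matrix();M[:3,3]=p;return M
def now():
    o=bot.get_obs();return T(o['ee_pos'],o['tcp_rot'])
def rows(A,B,n):
    S=np.real(expm(logm(np.linalg.inv(A)@B)/n))
    print(n,'rows: lin',S[:3,3].round(4).tolist(),'twist',(np.degrees(R.from_matrix(S[:3,:3]).as_rotvec())/10).round(3).tolist())
TG=T([-.093,0,.072],[180,0,0])      # tool in scoop frame (nominal grasp)
def scoop(x,y,z,yaw,pitch):         # pitch>0: lip down
    return T([x,y,z],[0,pitch,yaw])@TG
BIN=(.5541,.2649,74.7)
def lip(fr,xl,yl,zl,pitch,G=None):   # tool pose with lip (floor underside, x=40) at point of frame fr
    F=T([fr[0],fr[1],0],[0,0,fr[2]])@T([xl,yl,zl],[0,pitch,0])@T([-.04,0,0],[0,0,0])
    return F@(TG if G is None else G)
def wpix(M,uv,z):                    # wrist pixel -> world at height z, tool pose M
    c=get_calibration('wrist');K=M@c['hand_eye']
    d=K[:3,:3]@[(uv[0]-c['cx'])/c['fx'],(uv[1]-c['cy'])/c['fx'],1];return K[:3,3]+d*(z-K[2,3])/d[2]
E
python3 - <<'E'
from h import *
A=now();B=T([.479,-.06,.20],[180,0,23.7]);rows(A,B,8)
E
```

```text
8 rows: lin [-0.0115, -0.0043, 0.0056] twist [-0.001, 0.0, 0.829]
```

>>> send_rows:
  linear:
    - [-0.0115,-0.0043,0.0056]
    - [-0.0115,-0.0043,0.0056]
    - [-0.0115,-0.0043,0.0056]
    - [-0.0115,-0.0043,0.0056]
    - [-0.0115,-0.0043,0.0056]
    - [-0.0115,-0.0043,0.0056]
    - [-0.0115,-0.0043,0.0056]
    - [-0.0115,-0.0043,0.0056]
  twist:
    - [0,0,0.829]
    - [0,0,0.829]
    - [0,0,0.829]
    - [0,0,0.829]
    - [0,0,0.829]
    - [0,0,0.829]
    - [0,0,0.829]
    - [0,0,0.829]
  gripper: [100,100,100,100,100,100,100,100]

```text
time: 1.15
ee_pos: [0.4788, -0.0605, 0.2]
tcp_rot: [-180.0, 0.0, 23.4]
wrist_force: [-0.3, 0.6, -0.0]
opening: 0.0854
grasp_force: 0.0
```

Run:
```python
from h import *
o=bot.get_obs();print(o['time'],o['ee_pos'],o['tcp_rot'],o['q'])
np.save('w1.npy',now());cv2.imwrite('pics/w1.png',cv2.resize(camera('wrist')[:,:,::-1],(784,588)))
```

```text
1.15 [ 0.4788333  -0.06050411  0.20000539] [-1.79985535e+02  2.60006596e-02  2.33942308e+01] [-7.20113881e+00 -4.90204708e+00 -4.83114652e+00  9.01006439e+01
 -7.82125107e-04  1.49404634e+02]
```

View pics/w1.png

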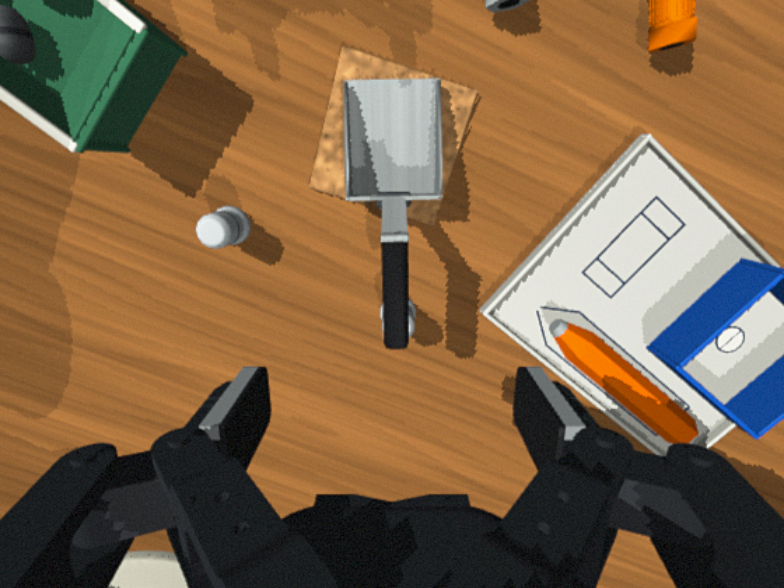

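The scoop sits straight ahead, with its grip from (395,242) to (396,347) and its lip at (345,80)-(440,80). Cap1 is under the back end of the grip. The drawn housing outline has corners (659,197), (685,217), (611,297) and (584,272).

Run:
```python
from h import *
M=np.load('w1.npy');w=lambda u,v,z:wpix(M,(u/1.4,v/1.4),z)[:2]
a,b=w(395,242,.087),w(396,347,.087);print('grip ends',a,b,np.linalg.norm(a-b),'mid',(a+b)/2,np.degrees(np.arctan2(*(a-b)[::-1])))
l=(w(345,80,.015)+w(440,80,.015))/2;k=(w(345,199,.035)+w(441,199,.035))/2;print('lip,back',l,k,np.linalg.norm(l-k),np.degrees(np.arctan2(*(l-b)[::-1])))
o=[w(*p,.004) for p in((659,197),(685,217),(611,297),(584,272))];print('spot',np.mean(o,0),[np.degrees(np.arctan2(*(o[i]-o[j])[::-1])) for i,j in((0,3),(1,2))],np.linalg.norm(o[0]-o[3]),np.linalg.norm(o[0]-o[1]))
print('tray corner(-88,122) ',w(483,311,.012),'(88,122)',w(648,137,.012),'fit',world([.5258,-.2832,np.radians(-14.8)],[[-88,122,12],[88,122,12]]))
print('well',[w(*p,.044) for p in((650,347),(743,260),(762,437))],world([.5258,-.2832,np.radians(-14.8)],[[-24,-8,44],[76,-8,44],[-24,-108,44]]))
print('bin near corner',w(75,151,.056),w(141,32,.056),world([BIN[0],BIN[1],np.radians(BIN[2])],[[-134,41,56],[-134,-41,56]]))
print('rest corners',[w(*p,.005) for p in((343,46),(479,95),(311,187))])
B=T([.4792,-.0602,.077],[180,0,23.7])
rows(M,B,4)
```

```text
grip ends [ 0.50946839 -0.05039951] [ 0.44848669 -0.07757643] 0.06676340456715023 mid [ 0.47897754 -0.06398797] 24.020479720111084
lip,back [ 0.5997625  -0.00987134] [ 0.52835109 -0.04108908] 0.07793674758529764 24.111407628319796
spot [ 0.56777928 -0.23091339] [np.float64(-16.641173017449084), np.float64(-12.818412352088172)] 0.07662205804202576 0.027364448233004515
tray corner(-88,122)  [ 0.47477111 -0.14329744] (88,122) [ 0.63870986 -0.19169724] fit [[ 0.47188392 -0.14276832  0.012     ]
 [ 0.64204484 -0.18772677  0.012     ]]
well [array([ 0.50594815, -0.25889542]), array([ 0.58746641, -0.28143222]), array([ 0.47532763, -0.38447626])] [[ 0.50055267 -0.28480389  0.044     ]
 [ 0.59723501 -0.31034846  0.044     ]
 [ 0.4750081  -0.38148623  0.044     ]]
bin near corner [0.47812046 0.15249884] [0.5584106  0.13015919] [[0.47919416 0.1464681  0.056     ]
 [0.55828787 0.12483051 0.056     ]]
rest corners [array([0.60739354, 0.03057312]), array([ 0.61694046, -0.06940161]), array([0.51009713, 0.0183487 ])]
4 rows: lin [0.0001, -0.0, 0.0308] twist [-0.0, 0.001, -0.008]
```

>>> send_rows:
  linear:
    - [0,0.0005,0.035]
    - [0,0.0005,0.035]
    - [0,0.0005,0.03]
    - [0,0,0.02]
    - [0,0,0.003]
    - [0,0,0]
    - [0,0,0]
    - [0,0,0]
  twist:
    - [0,0,-0.03]
    - [0,0,-0.03]
    - [0,0,0]
    - [0,0,0]
    - [0,0,0]
    - [0,0,0]
    - [0,0,0]
    - [0,0,0]
  gripper: [100,100,100,100,100,0,0,0]
  grip_force: 110

```text
time: 2.2
ee_pos: [0.4804, -0.0617, 0.0782]
tcp_rot: [180.0, -0.1, 24.3]
wrist_force: [0.1, -0.4, -0.0]
opening: 0.0324
grasp_force: 0.0
```

>>> send_rows:
  linear:
    - [0,0,0]
    - [0,0,0]
    - [0,0,0]
    - [0,0,0]
  twist:
    - [0,0,0]
    - [0,0,0]
    - [0,0,0]
    - [0,0,0]
  gripper: [0,0,0,0]

```text
time: 2.7
ee_pos: [0.4802, -0.0618, 0.0781]
tcp_rot: [180.0, -0.0, 24.3]
wrist_force: [-1.4, -0.4, 4.5]
opening: 0.014
grasp_force: 107.5
```

```bash
sed -i 's/^TG=.*/TG=T([-.092,0,.073],[180,0,0])/' h.py
python3 - <<'E'
from h import *
A=now();B=A.copy();B[2,3]+=.13
print(lip(BIN,-.1,0,.13,0)[:3,3]);rows(B,lip(BIN,-.1,0,.13,0),7)
E
```

```text
[0.49288145 0.04112268 0.203     ]
7 rows: lin [0.0122, -0.0092, 0.0007] twist [0.001, -0.0, -0.72]
```

>>> send_rows:
  linear:
    - [0,0,-0.015]
    - [0,0,-0.035]
    - [0,0,-0.04]
    - [0,0,-0.04]
  twist:
    - [0,0,0]
    - [0,0,0]
    - [0,0,0]
    - [0,0,0]
  gripper: [0,0,0,0]

```text
time: 3.2
ee_pos: [0.4796, -0.0616, 0.2092]
tcp_rot: [-180.0, 0.0, 24.3]
wrist_force: [-0.4, -0.1, -1.5]
opening: 0.0141
grasp_force: 107.6
```

>>> send_rows:
  linear:
    - [0.0122,-0.0092,0.0007]
    - [0.0122,-0.0092,0.0007]
    - [0.0122,-0.0092,0.0007]
    - [0.0122,-0.0092,0.0007]
    - [0.0122,-0.0092,0.0007]
    - [0.0122,-0.0092,0.0007]
    - [0.0122,-0.0092,0.0007]
    - [0,0,0]
  twist:
    - [0,0,-0.72]
    - [0,0,-0.72]
    - [0,0,-0.72]
    - [0,0,-0.72]
    - [0,0,-0.72]
    - [0,0,-0.72]
    - [0,0,-0.72]
    - [0,0,0]
  gripper: [0,0,0,0,0,0,0,0]

```text
time: 4.2
ee_pos: [0.4925, 0.0417, 0.203]
tcp_rot: [-180.0, 0.0, 74.7]
wrist_force: [-0.0, -0.0, -1.7]
opening: 0.0141
grasp_force: 107.6
```

Run:
```python
from h import *
print(now().round(4)[:3,3],bot.get_obs()['tcp_rot'])
np.save('w2.npy',now());cv2.imwrite('pics/w2.png',cv2.resize(camera('wrist')[:,:,::-1],(784,588)))
```

```text
[0.4925 0.0417 0.203 ] [-1.79996067e+02  1.57618005e-03  7.47320549e+01]
```

View pics/w2.png

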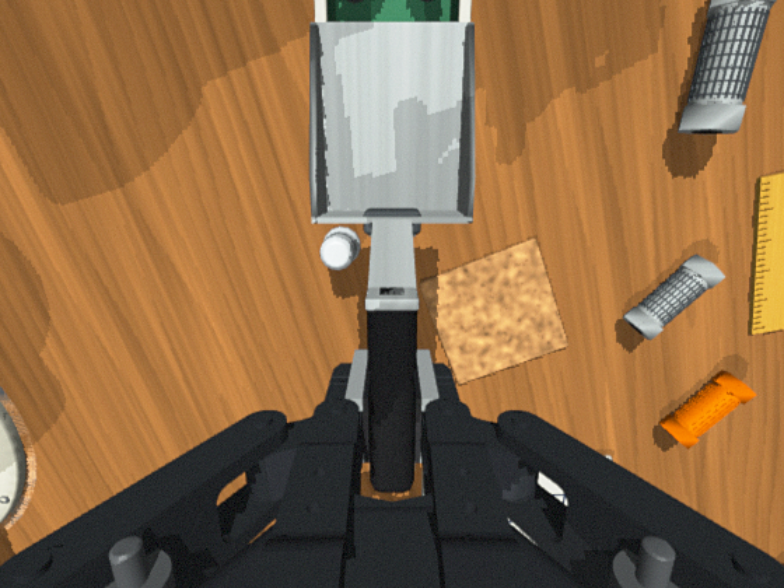

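The scoop is held square, and its lip spans 310-475 px while the bin walls span 313-472 px, so they're aligned sideways. The housing's ends are at about (640,328) and (707,266). Next I'll compute its pose and the scooping waypoints.

```bash
sed -i 's/^BIN=.*/BIN=(.5549,.2678,74.7)/' h.py
python3 - <<'E'
from h import *
M=np.load('w2.npy');w=lambda u,v,z:wpix(M,(u/1.4,v/1.4),z)
a,b=w(640,328,.013),w(707,266,.013);print('housing',(a+b)/2,np.degrees(np.arctan2(*(b-a)[1::-1])),np.linalg.norm(a-b))
i=np.linalg.inv(T([BIN[0],BIN[1],0],[0,0,BIN[2]]))
for p in((392.5,10,.056),(392.5,22,.142)):print('in bin',(i@np.append(w(*p),1)).round(4))
W=[(-.064,.10,45),(-.064,.0055,45),(-.04,.0055,32),(-.02,.0055,21),(0,.0055,9),(.012,.0055,0),(.073,.0055,0),(.083,.016,-5),(.093,.028,-10),(.103,.042,-15),(.09,.13,-20)]
A=now()
for x,n in zip(W,[6,3,3,2,2,2,7,1,1,1,3]):
    B=lip(BIN,x[0],0,x[1],x[2]);print(x,B[:3,3].round(3));rows(A,B,n);A=B
E
```

```text
housing [ 0.70343618 -0.04342494  0.013     ] 34.73328034803861 0.0678945745419023
in bin [-7.45e-02 -4.00e-04  5.60e-02  1.00e+00]
in bin [-1.058e-01 -2.000e-04  1.420e-01  1.000e+00]
(-0.064, 0.1, 45) [0.527 0.166 0.245]
6 rows: lin [0.0186, 0.0, -0.0139] twist [-0.001, -0.75, -0.002]
(-0.064, 0.0055, 45) [0.527 0.166 0.15 ]
3 rows: lin [0.0223, -0.0, 0.0223] twist [0.0, 0.0, 0.0]
(-0.04, 0.0055, 32) [0.525 0.159 0.137]
3 rows: lin [0.0009, -0.0, 0.005] twist [-0.0, 0.433, 0.0]
(-0.02, 0.0055, 21) [0.524 0.155 0.121]
2 rows: lin [0.0023, 0.0, 0.0081] twist [0.0, 0.55, -0.0]
(0, 0.0055, 9) [0.524 0.153 0.098]
2 rows: lin [0.0026, -0.0, 0.0111] twist [-0.0, 0.6, 0.0]
(0.012, 0.0055, 0) [0.523 0.152 0.078]
2 rows: lin [0.0006, -0.0, 0.0099] twist [-0.0, 0.45, 0.0]
(0.073, 0.0055, 0) [0.539 0.211 0.078]
7 rows: lin [0.0087, 0.0, 0.0] twist [0.0, -0.0, 0.0]
(0.083, 0.016, -5) [0.54  0.215 0.077]
1 rows: lin [0.0041, 0.0, 0.0013] twist [0.0, 0.5, 0.0]
(0.093, 0.028, -10) [0.542 0.22  0.077]
1 rows: lin [0.0051, 0.0, 0.0007] twist [0.0, 0.5, 0.0]
(0.103, 0.042, -15) [0.543 0.226 0.078]
1 rows: lin [0.0064, 0.0, -0.0003] twist [-0.0, 0.5, 0.0]
(0.09, 0.13, -20) [0.539 0.211 0.153]
3 rows: lin [0.0022, 0.0, -0.0255] twist [-0.0, 0.167, 0.0]
```

>>> send_rows:
  linear:
    - [0.0186,0,-0.0139]
    - [0.0186,0,-0.0139]
    - [0.0186,0,-0.0139]
    - [0.0186,0,-0.0139]
    - [0.0186,0,-0.0139]
    - [0.0186,0,-0.0139]
    - [0,0,0]
  twist:
    - [0,-0.75,0]
    - [0,-0.75,0]
    - [0,-0.75,0]
    - [0,-0.75,0]
    - [0,-0.75,0]
    - [0,-0.75,0]
    - [0,0,0]
  gripper: [0,0,0,0,0,0,0]

```text
time: 5.12
ee_pos: [0.5278, 0.168, 0.2383]
tcp_rot: [-179.5, 45.5, 75.0]
wrist_force: [0.5, -0.0, -1.9]
opening: 0.0138
grasp_force: 107.8
```

Run:
```python
from h import *
print(bot.get_obs()['q'],now()[:3,3]);rows(now(),lip(BIN,-.064,0,.0055,45),4)
x=cv2.imwrite('pics/s1.png',cv2.resize(camera('side')[130:340,200:420,::-1],None,fx=2.7,fy=2.7,interpolation=cv2.INTER_CUBIC))
```

```text
[ 31.40840822  36.05418157  36.98682734 127.56485473 -29.07259944
 146.37796599] [0.52776622 0.16796493 0.2383038 ]
4 rows: lin [0.0152, 0.0, 0.0159] twist [-0.006, 0.012, 0.006]
```

View pics/s1.png

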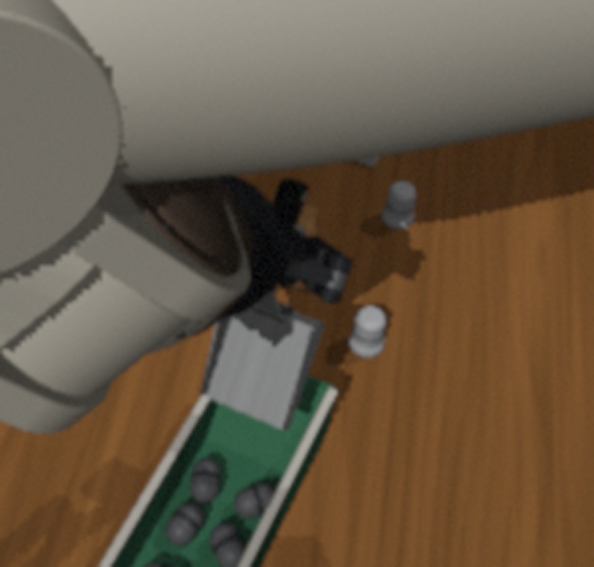

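>>> send_rows:
  linear:
    - [0.0152,0,0.0159]
    - [0.0152,0,0.0159]
    - [0.0152,0,0.0159]
    - [0.0121,0,0.0128]
  twist:
    - [-0.006,0.012,0.006]
    - [-0.006,0.012,0.006]
    - [-0.006,0.012,0.006]
    - [0,0,0]
  gripper: [0,0,0,0]

```text
time: 5.68
ee_pos: [0.5268, 0.1628, 0.1624]
tcp_rot: [179.4, 44.4, 74.1]
wrist_force: [0.5, 0.5, -0.4]
opening: 0.0134
grasp_force: 107.8
```

Run:
```python
from h import *
o=bot.get_obs();print(o['q'],now()[:3,3],o['tcp_rot']);
i=np.linalg.inv(T([BIN[0],BIN[1],0],[0,0,BIN[2]]))
print('lip',(i@now()@np.linalg.inv(TG)@[.04,0,0,1]).round(4))
A=now()
W=[(-.064,.0055,43),(-.04,.0055,32),(-.02,.0055,21),(0,.0055,9),(.012,.0055,0)]
for x,n in zip(W,[1,2,2,2,2]):
    B=lip(BIN,x[0],0,x[1],x[2]);rows(A,B,n);A=B
```

```text
[ 31.00138837  34.21283674  26.53094164 117.52781476 -29.08963635
 146.05333754] [0.52681459 0.16284859 0.16244024] [179.39367695  44.43664956  74.11317438]
lip [-0.0655 -0.0018  0.0179  1.    ]
1 rows: lin [0.008, -0.0007, 0.0111] twist [0.02, 0.144, -0.042]
2 rows: lin [0.0028, -0.0, 0.0052] twist [0.0, 0.55, 0.0]
2 rows: lin [0.0023, 0.0, 0.0081] twist [0.0, 0.55, -0.0]
2 rows: lin [0.0026, -0.0, 0.0111] twist [-0.0, 0.6, 0.0]
2 rows: lin [0.0006, -0.0, 0.0099] twist [-0.0, 0.45, 0.0]
```

>>> send_rows:
  linear:
    - [0.008,-0.0007,0.0111]
    - [0.0028,0,0.0052]
    - [0.0028,0,0.0052]
    - [0.0023,0,0.0081]
    - [0.0023,0,0.0081]
  twist:
    - [0.02,0.144,-0.042]
    - [0,0.55,0]
    - [0,0.55,0]
    - [0,0.55,0]
    - [0,0.55,0]
  gripper: [0,0,0,0,0]

```text
time: 6.3
ee_pos: [0.524, 0.1553, 0.1211]
tcp_rot: [-180.0, 20.9, 74.8]
wrist_force: [-0.1, -0.5, -0.9]
opening: 0.014
grasp_force: 107.8
```

Run:
```python
from h import *
o=bot.get_obs();print(o['wrist_force'],o['torque'],o['tcp_rot']);
i=np.linalg.inv(T([BIN[0],BIN[1],0],[0,0,BIN[2]]))
print('lip',(i@now()@np.linalg.inv(TG)@[.04,0,0,1]).round(4))
A=now()
W=[(0,.0055,9),(.012,.0055,0)]
for x,n in zip(W,[2,2]):
    B=lip(BIN,x[0],0,x[1],x[2]);rows(A,B,n);A=B
```

```text
[-0.06033425 -0.51105489 -0.92378146] [ 0.26415455 -0.02240437  0.03948734] [-179.98881913   20.89239512   74.77580559]
lip [-1.94e-02  2.00e-04  5.90e-03  1.00e+00]
2 rows: lin [0.0024, 0.0001, 0.0113] twist [0.0, 0.595, 0.004]
2 rows: lin [0.0006, -0.0, 0.0099] twist [-0.0, 0.45, 0.0]
```

Tracking is good and the forces are low, so I'll level out and push forward.

>>> send_rows:
  linear:
    - [0.0024,0,0.0113]
    - [0.0024,0,0.0113]
    - [0.0006,0,0.0099]
    - [0.0006,0,0.0099]
    - [0.0087,0,0]
    - [0.0087,0,0]
    - [0.0087,0,0]
  twist:
    - [0,0.595,0]
    - [0,0.595,0]
    - [0,0.45,0]
    - [0,0.45,0]
    - [0,0,0]
    - [0,0,0]
    - [0,0,0]
  gripper: [0,0,0,0,0,0,0]

```text
time: 7.18
ee_pos: [0.5299, 0.1785, 0.0775]
tcp_rot: [-179.9, 0.3, 74.9]
wrist_force: [-1.9, -3.0, 3.0]
opening: 0.0137
grasp_force: 108.7
```

Run:
```python
from h import *
o=bot.get_obs();print(o['wrist_force'],o['torque'],o['tcp_rot']);
i=np.linalg.inv(T([BIN[0],BIN[1],0],[0,0,BIN[2]]))
print('lip',(i@now()@np.linalg.inv(TG)@[.04,0,0,1]).round(4))
cv2.imwrite('pics/w3.png',camera('wrist')[:260,100:460,::-1])
```

```text
[-1.87119828 -2.96520119  3.02054641] [-0.50381092  0.0536942   0.00611216] [-179.87921502    0.30601458   74.86086699]
lip [0.0389 0.0011 0.0038 1.    ]
```

View pics/w3.png

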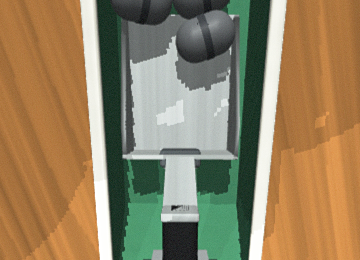

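The plugs are ahead of and on the lip, with one clearly inside at (205,38). I'll push on to the ramp and start the climb.

>>> send_rows:
  linear:
    - [0.0085,0,-0.001]
    - [0.0085,0,0]
    - [0.0085,0,0]
    - [0.0085,0,0]
    - [0.0041,0,0.001]
    - [0.0051,0,0.0003]
    - [0.0055,0,-0.001]
  twist:
    - [0,0,0]
    - [0,0,0]
    - [0,0,0]
    - [0,0,0]
    - [0,0.5,0]
    - [0,0.5,0]
    - [0,0.5,0]
  gripper: [0,0,0,0,0,0,0]

```text
time: 8.1
ee_pos: [0.5418, 0.2249, 0.078]
tcp_rot: [-179.8, -14.8, 74.8]
wrist_force: [-0.4, -0.6, -2.7]
opening: 0.0134
grasp_force: 107.9
```

Run:
```python
from h import *
o=bot.get_obs();print(o['wrist_force'],o['torque'],o['tcp_rot'],o['ee_pos']);
i=np.linalg.inv(T([BIN[0],BIN[1],0],[0,0,BIN[2]]))
print('lip',(i@now()@np.linalg.inv(TG)@[.04,0,0,1]).round(4))
cv2.imwrite('pics/w4.png',camera('wrist')[:260,100:460,::-1])
A=now();B=lip(BIN,.09,0,.13,-20);rows(A,B,4)
```

```text
[-0.36026551 -0.62809401 -2.66587218] [-0.53368071  0.14102411  0.05288706] [-179.75436172  -14.8278609    74.80645264] [0.54176038 0.22486826 0.07800173]
lip [0.1014 0.0019 0.0412 1.    ]
4 rows: lin [0.0021, 0.0003, -0.019] twist [-0.007, 0.124, 0.001]
```

View pics/w4.png

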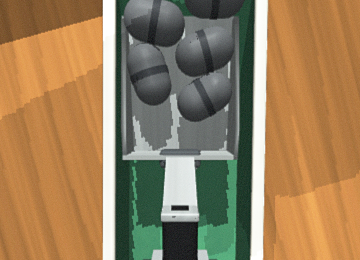

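Four plugs are in the bowl, and a fifth is at the lip, at (215,5). I'll lift slowly over the bin with more back-tilt.

Run:
```python
from h import *
B=lip(BIN,.085,0,.15,-28);rows(now(),B,6)
```

```text
6 rows: lin [0.0011, 0.0002, -0.0128] twist [-0.005, 0.216, 0.001]
```

>>> send_rows:
  linear:
    - [0.0011,0,-0.0128]
    - [0.0011,0,-0.0128]
    - [0.0011,0,-0.0128]
    - [0.0011,0,-0.0128]
    - [0.0011,0,-0.0128]
    - [0.0011,0,-0.0128]
    - [0,0,0]
  twist:
    - [0,0.216,0]
    - [0,0.216,0]
    - [0,0.216,0]
    - [0,0.216,0]
    - [0,0.216,0]
    - [0,0.216,0]
    - [0,0,0]
  gripper: [0,0,0,0,0,0,0]

```text
time: 9.02
ee_pos: [0.5374, 0.2041, 0.1541]
tcp_rot: [-179.9, -27.7, 74.7]
wrist_force: [0.2, 0.5, -2.0]
opening: 0.0141
grasp_force: 107.9
```

Run:
```python
from h import *
o=bot.get_obs();print(o['wrist_force'],o['torque'],o['tcp_rot'],o['ee_pos'],o['time']);
i=np.linalg.inv(T([BIN[0],BIN[1],0],[0,0,BIN[2]]))
print('lip',(i@now()@np.linalg.inv(TG)@[.04,0,0,1]).round(4))
im=camera('wrist');cv2.imwrite('pics/w5.png',im[:,:,::-1])
# crude look: dark grey plug mask, coarse ascii of rows 0..170, cols 200..360
g=im[0:170,205:355].astype(int);m=((g.max(2)<110)&(g.max(2)-g.min(2)<14)).astype(np.uint8)*255
s=cv2.resize(m,(50,34),interpolation=cv2.INTER_AREA)
print('\n'.join(''.join('#' if v>128 else '.' for v in r) for r in s))
```

```text
[ 0.18680305  0.4749435  -1.96123026] [-0.84974893  0.19482502  0.03694707] [-179.9015733   -27.73049599   74.72235884] [0.53741239 0.20410276 0.15409923] 9.025
lip [8.480e-02 2.000e-04 1.509e-01 1.000e+00]
..................................................
..................................................
..................................................
..................................................
......##...................................##.....
......##..................................###.....
......##...................................##.....
.......#..................................#.#.....
.......#..................................#.......
.......#..................................#.......
.......#..........##.....................##.......
.......###......#####........####.......###.......
.......#####...####............###...######.......
.......##########......#........###########.......
.......#########.....####.#.......#########.......
.......#..#######..##########....########.#.......
.......##..############################...##......
.......##....###########..############....##......
.......##......########....#########......##......
.......##......#####.........########....###......
.......##........###...........##........###......
.......##.........##..........###......#####......
.......###......#####.........##############......
.......###......#####..#.....###############......
.......##############.......################......
.......##############..#....################......
.......##############......#################......
.......##############.......############.###......
.......#############...#....###########..###......
......#############..#####...#########..####......
......###...####..####.###############....##......
...........................................#......
..................##..........##..................
...................#..........#...................
```

The bowl is packed toward the back with the lip area clear. Next I'll compute the transport to the well, using yaw 45 so the tipping is tangential and easy on the joints.

```bash
cat >> h.py <<'E'
WELL=(.536,-.3475,45)
E
python3 - <<'E'
from h import *
B=lip(WELL,-.03,0,.15,-24);print(B[:3,3]);A=now();S=np.real(expm(logm(np.linalg.inv(A)@B)/20))
for f in(.3,.6,.9,1.2,1.5):
    E=np.real(expm(logm(S)*f));print(f,E[:3,3].round(4).tolist(),(np.degrees(R.from_matrix(E[:3,:3]).as_rotvec())/10).round(3).tolist())
P=A.copy()
for k in range(20):
    P=P@S
    if k%5==4:print(P[:3,3].round(3))
E
```

```text
[ 0.40852295 -0.47497705  0.16299958]
0.3 [-0.0088, 0.0034, -0.0045] [-0.02, -0.005, 0.04]
0.6 [-0.0177, 0.0068, -0.0089] [-0.039, -0.011, 0.08]
0.9 [-0.0266, 0.0101, -0.0135] [-0.059, -0.016, 0.12]
1.2 [-0.0355, 0.0133, -0.018] [-0.079, -0.021, 0.161]
1.5 [-0.0444, 0.0164, -0.0225] [-0.098, -0.027, 0.201]
[0.539 0.03  0.152]
[ 0.517 -0.144  0.153]
[ 0.474 -0.313  0.157]
[ 0.409 -0.475  0.163]
```

>>> send_rows:
  linear:
    - [-0.0088,0.0034,-0.0045]
    - [-0.0177,0.0068,-0.0089]
    - [-0.0266,0.0101,-0.0135]
    - [-0.0355,0.0133,-0.018]
    - [-0.0355,0.0133,-0.018]
    - [-0.0355,0.0133,-0.018]
    - [-0.0355,0.0133,-0.018]
    - [-0.0355,0.0133,-0.018]
  twist:
    - [-0.02,-0.005,0.04]
    - [-0.039,-0.011,0.08]
    - [-0.059,-0.016,0.12]
    - [-0.079,-0.021,0.161]
    - [-0.079,-0.021,0.161]
    - [-0.079,-0.021,0.161]
    - [-0.079,-0.021,0.161]
    - [-0.079,-0.021,0.161]
  gripper: [0,0,0,0,0,0,0,0]

```text
time: 10.07
ee_pos: [0.529, -0.0689, 0.1512]
tcp_rot: [-179.6, -26.2, 63.0]
wrist_force: [-0.4, 0.5, -1.9]
opening: 0.0136
grasp_force: 107.7
```

>>> send_rows:
  linear:
    - [-0.0355,0.0133,-0.018]
    - [-0.0355,0.0133,-0.018]
    - [-0.0355,0.0133,-0.018]
    - [-0.0355,0.0133,-0.018]
    - [-0.0355,0.0133,-0.018]
    - [-0.0266,0.0101,-0.0135]
    - [-0.0177,0.0068,-0.0089]
    - [-0.0088,0.0034,-0.0045]
  twist:
    - [-0.079,-0.021,0.161]
    - [-0.079,-0.021,0.161]
    - [-0.079,-0.021,0.161]
    - [-0.079,-0.021,0.161]
    - [-0.079,-0.021,0.161]
    - [-0.059,-0.016,0.12]
    - [-0.039,-0.011,0.08]
    - [-0.02,-0.005,0.04]
  gripper: [0,0,0,0,0,0,0,0]

```text
time: 11.08
ee_pos: [0.4667, -0.3331, 0.1566]
tcp_rot: [-179.7, -24.8, 51.4]
wrist_force: [0.1, 0.0, -2.3]
opening: 0.0139
grasp_force: 107.8
```

Run:
```python
from h import *
o=bot.get_obs();print(o['wrist_force'],o['tcp_rot'],o['ee_pos'],o['time'],o['q']);
im=camera('wrist');cv2.imwrite('pics/w6.png',im[:,:,::-1])
g=im[0:170,205:355].astype(int);m=((g.max(2)<110)&(g.max(2)-g.min(2)<14)).astype(np.uint8)*255
s=cv2.resize(m,(50,34),interpolation=cv2.INTER_AREA)
print('\n'.join(''.join('#' if v>128 else '.' for v in r) for r in s))
A=now()
for x,n in zip([(-.025,.085,-5),(-.025,.058,20),(-.02,.05,40),(-.02,.05,60)],[3,3,3,3]):
    B=lip(WELL,x[0],0,x[1],x[2]);print(x,B[:3,3].round(3));rows(A,B,n);A=B
```

```text
[ 0.07830783  0.03064139 -2.34696856] [-179.72706265  -24.79954979   51.39585375] [ 0.46670001 -0.33305024  0.15659085] 11.075 [-46.81010278   9.68320214   2.6625691   87.04875567  24.48567901
  80.85066307]
..................................................
..................................................
................................................##
...............................................###
......##...................................##.....
......###..................................##.....
......###...................................#.....
......###.................................###.....
......###......##.........................#.#.....
.......##.....#####....................##.#.#.....
.......#..##########..................######......
.......###############.......####..#########......
.......################.......#############.......
.......#################..#.....###########.......
.......######################.#############.......
.......####################################.......
.......###.################################.......
.......###...###########.
[... 562 characters left out ...]
#################.......
.......####################################.......
.......###.#.###..####################.....#......
..................................................
..................##..........##..................
...................#..........#...................
(-0.025, 0.085, -5) [ 0.421 -0.463  0.146]
3 rows: lin [-0.0417, 0.0165, -0.0101] twist [-0.063, -0.658, 0.208]
(-0.025, 0.058, 20) [ 0.448 -0.435  0.172]
3 rows: lin [0.0125, 0.0, -0.0093] twist [0.0, -0.833, 0.0]
(-0.02, 0.05, 40) [ 0.484 -0.4    0.191]
3 rows: lin [0.0121, 0.0, -0.0132] twist [-0.0, -0.667, -0.0]
(-0.02, 0.05, 60) [ 0.52  -0.364  0.201]
3 rows: lin [0.0094, 0.0, -0.0148] twist [-0.0, -0.667, -0.0]
```

Run:
```python
from h import *
rows(now(),lip(WELL,-.03,0,.14,-22),6);rows(lip(WELL,-.03,0,.14,-22),lip(WELL,-.025,0,.075,0),4)
rows(lip(WELL,-.025,0,.075,0),lip(WELL,-.025,0,.058,20),3)
```

```text
6 rows: lin [-0.0219, 0.0083, -0.0099] twist [-0.046, -0.046, 0.098]
4 rows: lin [0.0049, 0.0, 0.0039] twist [0.0, -0.55, 0.0]
3 rows: lin [0.01, 0.0, -0.0092] twist [-0.0, -0.667, -0.0]
```

>>> send_rows:
  linear:
    - [-0.012,0.0045,-0.0055]
    - [-0.0219,0.0083,-0.0099]
    - [-0.0219,0.0083,-0.0099]
    - [-0.0219,0.0083,-0.0099]
    - [-0.0219,0.0083,-0.0099]
    - [-0.0219,0.0083,-0.0099]
    - [-0.0099,0.0038,-0.0044]
    - [0,0,0]
  twist:
    - [-0.025,-0.025,0.054]
    - [-0.046,-0.046,0.098]
    - [-0.046,-0.046,0.098]
    - [-0.046,-0.046,0.098]
    - [-0.046,-0.046,0.098]
    - [-0.046,-0.046,0.098]
    - [-0.021,-0.021,0.044]
    - [0,0,0]
  gripper: [0,0,0,0,0,0,0,0]

```text
time: 12.12
ee_pos: [0.4092, -0.4741, 0.1584]
tcp_rot: [-180.0, -22.0, 45.0]
wrist_force: [-0.8, -0.1, -2.9]
opening: 0.0136
grasp_force: 107.8
```

Run:
```python
from h import *
o=bot.get_obs();print(o['q'],o['ee_pos'])
i=np.linalg.inv(T([WELL[0],WELL[1],0],[0,0,WELL[2]]))
print('lip',(i@now()@np.linalg.inv(TG)@[.04,0,0,1]).round(4))
rows(now(),lip(WELL,-.025,0,.075,0),4)
```

```text
[-58.28856237  18.80340461  14.33559586  90.88389694  21.4054394
  75.69341932] [ 0.40922357 -0.47413203  0.15837772]
lip [-2.940e-02  1.000e-04  1.402e-01  1.000e+00]
4 rows: lin [0.0048, 0.0, 0.0039] twist [-0.001, -0.551, 0.0]
```

Exactly on target. I'll lower and level the scoop, then start tipping.

>>> send_rows:
  linear:
    - [0.0048,0,0.0039]
    - [0.0048,0,0.0039]
    - [0.0048,0,0.0039]
    - [0.0048,0,0.0039]
    - [0.01,0,-0.0092]
    - [0.01,0,-0.0092]
    - [0.01,0,-0.0092]
  twist:
    - [0,-0.551,0]
    - [0,-0.551,0]
    - [0,-0.551,0]
    - [0,-0.551,0]
    - [0,-0.667,0]
    - [0,-0.667,0]
    - [0,-0.667,0]
  gripper: [0,0,0,0,0,0,0]

```text
time: 13.0
ee_pos: [0.4492, -0.4333, 0.1728]
tcp_rot: [179.9, 20.2, 45.1]
wrist_force: [0.8, 0.5, -2.6]
opening: 0.0138
grasp_force: 107.8
```

>>> send_rows:
  linear:
    - [0.0121,0,-0.0132]
    - [0.0121,0,-0.0132]
    - [0.0121,0,-0.0132]
    - [0.0094,0,-0.0148]
    - [0.0094,0,-0.0148]
    - [0.0094,0,-0.0148]
    - [0,0,0]
    - [0,0,0]
  twist:
    - [0,-0.667,0]
    - [0,-0.667,0]
    - [0,-0.667,0]
    - [0,-0.667,0]
    - [0,-0.667,0]
    - [0,-0.667,0]
    - [0,0,0]
    - [0,0,0]
  gripper: [0,0,0,0,0,0,0,0]

```text
time: 14.0
ee_pos: [0.5203, -0.3624, 0.2009]
tcp_rot: [-180.0, 59.9, 45.1]
wrist_force: [-0.4, -0.7, -1.0]
opening: 0.0135
grasp_force: 108.0
```

Run:
```python
from h import *
o=bot.get_obs();print(o['q'],o['ee_pos'],o['tcp_rot'],o['wrist_force'])
i=np.linalg.inv(T([WELL[0],WELL[1],0],[0,0,WELL[2]]))
print('lip',(i@now()@np.linalg.inv(TG)@[.04,0,0,1]).round(4))
a=cv2.resize(camera('scene')[250:370,70:250,::-1],None,fx=2.2,fy=2.2);b=cv2.resize(camera('wrist')[:264,100:460,::-1],(360,264))
cv2.imwrite('pics/t1.png',np.hstack([a,b]))
```

```text
[-15.97346861  42.95559966  36.76774571 123.70010492 -49.23355057
 137.81043728] [ 0.52027324 -0.36241768  0.20093223] [-179.98845769   59.93187258   45.10208759] [-0.39168114 -0.73936808 -1.02145752]
lip [-1.87e-02  6.00e-04  5.01e-02  1.00e+00]
```

View pics/t1.png

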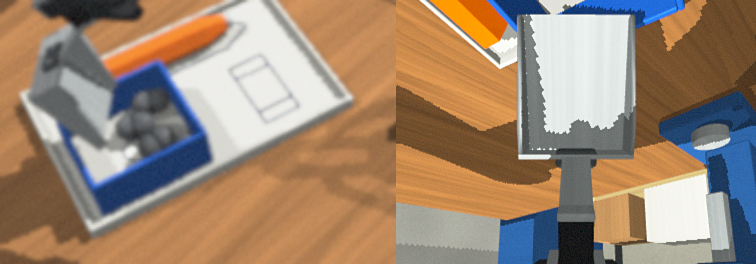

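The bowl is empty and all the plugs I can see are in the well, at about (150,115) in the left panel. Next I'll return the scoop.

Run:
```python
from h import *
A=now();B=lip(WELL,-.03,0,.15,40);C=lip(WELL,-.06,0,.17,0);D=T([.4802,-.0618,.22],[180,0,24.3]);E=T([.4802,-.0618,.0795],[180,0,24.3])
rows(A,B,3);rows(B,C,5);rows(C,D,10);
S=np.real(expm(logm(np.linalg.inv(C)@D)/10));P=C.copy()
for k in range(10):
    P=P@S;print(P[:3,3].round(3),end=' ')
```

```text
3 rows: lin [-0.036, 0.0002, -0.0012] twist [0.003, 0.663, -0.003]
5 rows: lin [-0.0161, -0.0, 0.0178] twist [-0.0, 0.8, 0.0]
10 rows: lin [0.0312, -0.0297, 0.0023] twist [-0.0, -0.0, 0.207]
[ 0.401 -0.44   0.241] [ 0.404 -0.397  0.238] [ 0.408 -0.354  0.236] [ 0.414 -0.311  0.234] [ 0.421 -0.269  0.232] [ 0.43  -0.227  0.229] [ 0.44  -0.185  0.227] [ 0.452 -0.143  0.225] [ 0.465 -0.102  0.222] [ 0.48  -0.062  0.22 ]
```

>>> send_rows:
  linear:
    - [-0.036,0,-0.0012]
    - [-0.036,0,-0.0012]
    - [-0.036,0,-0.0012]
    - [-0.0161,0,0.0178]
    - [-0.0161,0,0.0178]
    - [-0.0161,0,0.0178]
    - [-0.0161,0,0.0178]
    - [-0.0161,0,0.0178]
  twist:
    - [0,0.663,0]
    - [0,0.663,0]
    - [0,0.663,0]
    - [0,0.8,0]
    - [0,0.8,0]
    - [0,0.8,0]
    - [0,0.8,0]
    - [0,0.8,0]
  gripper: [0,0,0,0,0,0,0,0]

```text
time: 15.1
ee_pos: [0.3993, -0.4832, 0.245]
tcp_rot: [179.6, -0.1, 45.0]
wrist_force: [0.5, 0.3, -2.2]
opening: 0.0138
grasp_force: 107.9
```

>>> send_rows:
  linear:
    - [0.0312,-0.0297,0.0023]
    - [0.0312,-0.0297,0.0023]
    - [0.0312,-0.0297,0.0023]
    - [0.0312,-0.0297,0.0023]
    - [0.0312,-0.0297,0.0023]
    - [0.0312,-0.0297,0.0023]
    - [0.0312,-0.0297,0.0023]
  twist:
    - [0,0,0.207]
    - [0,0,0.207]
    - [0,0,0.207]
    - [0,0,0.207]
    - [0,0,0.207]
    - [0,0,0.207]
    - [0,0,0.207]
  gripper: [0,0,0,0,0,0,0]

```text
time: 15.98
ee_pos: [0.4396, -0.1835, 0.227]
tcp_rot: [179.8, -0.0, 30.5]
wrist_force: [0.5, -0.3, -1.7]
opening: 0.0138
grasp_force: 108.1
```

Run:
```python
from h import *
print(now()[:3,3]);D=T([.4802,-.0618,.2],[180,0,24.3]);rows(now(),D,6)
```

```text
[ 0.43959032 -0.18348649  0.22700528]
6 rows: lin [0.0155, -0.0148, 0.0045] twist [0.004, -0.0, 0.103]
```

>>> send_rows:
  linear:
    - [0.0155,-0.0148,0.0045]
    - [0.0155,-0.0148,0.0045]
    - [0.0155,-0.0148,0.0045]
    - [0.0155,-0.0148,0.0045]
    - [0.0155,-0.0148,0.0045]
    - [0.0155,-0.0148,0.0045]
    - [0,0,0]
  twist:
    - [0.004,0,0.103]
    - [0.004,0,0.103]
    - [0.004,0,0.103]
    - [0.004,0,0.103]
    - [0.004,0,0.103]
    - [0.004,0,0.103]
    - [0,0,0]
  gripper: [0,0,0,0,0,0,0]

```text
time: 16.85
ee_pos: [0.4802, -0.062, 0.1992]
tcp_rot: [-179.9, 0.0, 24.5]
wrist_force: [-0.7, 0.3, -1.3]
opening: 0.0136
grasp_force: 108.0
```

Run:
```python
from h import *
print(now()[:3,3],bot.get_obs()['tcp_rot']);rows(now(),T([.4802,-.0618,.084],[180,0,24.3]),5)
```

```text
[ 0.48024438 -0.06198677  0.19920789] [-1.79881025e+02  1.97928003e-02  2.44616910e+01]
5 rows: lin [0.0, -0.0, 0.023] twist [-0.002, 0.0, 0.003]
```

>>> send_rows:
  linear:
    - [0,0,0.03]
    - [0,0,0.035]
    - [0,0,0.03]
    - [0,0,0.015]
    - [0,0,0.005]
    - [0,0,0.003]
    - [0,0,0.002]
    - [0,0,0]
  twist:
    - [0,0,0]
    - [0,0,0]
    - [0,0,0]
    - [0,0,0]
    - [0,0,0]
    - [0,0,0]
    - [0,0,0]
    - [0,0,0]
  gripper: [0,0,0,0,0,0,0,0]
  grip_force: 110

```text
time: 17.85
ee_pos: [0.4805, -0.062, 0.0785]
tcp_rot: [-179.8, 0.1, 24.4]
wrist_force: [0.1, -0.4, -1.0]
opening: 0.0139
grasp_force: 108.2
```

>>> send_rows:
  linear:
    - [0,0,0.0005]
    - [0,0,0]
    - [0,0,0]
    - [0,0,0]
    - [0,0,0]
    - [0,0,0]
    - [0,0,-0.03]
    - [0,0,-0.05]
  twist:
    - [0,0,0]
    - [0,0,0]
    - [0,0,0]
    - [0,0,0]
    - [0,0,0]
    - [0,0,0]
    - [0,0,0]
    - [0,0,0]
  gripper: [25,40,70,100,100,100,100,100]

```text
time: 18.85
ee_pos: [0.4794, -0.062, 0.157]
tcp_rot: [-179.7, 0.3, 24.4]
wrist_force: [1.4, -0.7, 0.4]
opening: 0.0855
grasp_force: 0.0
```

Run:
```python
from h import *
A=now();print(A[:3,3],bot.get_obs()['opening'],bot.get_obs()['q'])
for y in(34,214):
    B=T([.64,-.09,.22],[180,0,y]);rows(A,B,8)
# compare scoop image with initial (side & scene)
for n,(a,b,c,d) in(('side',(190,245,270,350)),('scene',(190,250,190,290))):
    x=cv2.imread(f'pics/{n}0.png')[a:b,c:d].astype(int);y=camera(n)[a:b,c:d,::-1].astype(int)
    cv2.imwrite(f'pics/after_{n}.png',y);print(n,np.abs(x-y).mean())
```

```text
[ 0.4794391  -0.06200083  0.15697356] 0.08545704418073977 [-7.41523593e+00 -4.56060270e+00 -9.25814283e+00  8.57410243e+01
  8.32505922e-02  1.48184918e+02]
8 rows: lin [0.0159, 0.0127, -0.008] twist [-0.004, 0.004, -0.12]
8 rows: lin [0.023, -0.0195, -0.008] twist [0.006, 0.006, 2.13]
side 3.326742424242424
scene 3.351777777777778[ WARN:0@2.037] global loadsave.cpp:1063 imwrite_ Unsupported depth image for selected encoder is fallbacked to CV_8U.
```

The scoop sits where it started, and the image difference is just noise. Now a close look at the housing.

>>> send_rows:
  linear:
    - [0.0159,0.0127,-0.008]
    - [0.0159,0.0127,-0.008]
    - [0.0159,0.0127,-0.008]
    - [0.0159,0.0127,-0.008]
    - [0.0159,0.0127,-0.008]
    - [0.0159,0.0127,-0.008]
    - [0.0159,0.0127,-0.008]
    - [0.0159,0.0127,-0.008]
  twist:
    - [0,0,-0.12]
    - [0,0,-0.12]
    - [0,0,-0.12]
    - [0,0,-0.12]
    - [0,0,-0.12]
    - [0,0,-0.12]
    - [0,0,-0.12]
    - [0,0,-0.12]
  gripper: [100,100,100,100,100,100,100,100]

```text
time: 19.95
ee_pos: [0.6415, -0.0906, 0.2204]
tcp_rot: [-179.8, 0.2, 34.0]
wrist_force: [0.2, 0.1, 1.2]
opening: 0.0852
grasp_force: 0.0
```

Run:
```python
from h import *
o=bot.get_obs();M=now();print(M[:3,3],o['tcp_rot'],o['q'])
im=camera('wrist');cv2.imwrite('pics/w7.png',im[:,:,::-1])
c=get_calibration('wrist');K=np.linalg.inv(M@c['hand_eye'])
def pr(P):
    q=K[:3,:3]@P+K[:3,3];return q[:2]/q[2]*c['fx']+[c['cx'],c['cy']]
e=pr(np.array([.703,-.043,.013]));print('expect',e)
g=cv2.medianBlur(im,5).astype(int);sat=g.max(2)-g.min(2);br=g.max(2)
m=((sat<30)&(br>70)).astype(np.uint8)
x0,y0=int(e[0])-75,max(0,int(e[1])-75);sub=cv2.morphologyEx(m[y0:y0+150,x0:x0+150],cv2.MORPH_CLOSE,np.ones((7,7)))
n,l,st,ce=cv2.connectedComponentsWithStats(sub)
for k in range(1,n):
    if st[k,4]<300:continue
    pts=np.argwhere(l==k)[:,::-1].astype(np.float32)+[x0,y0]
    r=cv2.minAreaRect(pts.astype(np.float32));b=cv2.boxPoints(r)
    w=[wpix(M,p,.016)[:2] for p in b];s=[np.linalg.norm(w[0]-w[1]),np.linalg.norm(w[1]-w[2])]
    d=(w[1]-w[0]) if s[0]>s[1] else w[2]-w[1]
    print(st[k],r,'ctr',np.mean(w,0).round(4),np.round(s,4),np.degrees(np.arctan2(d[1],d[0])).round(1))
print('\n'.join(''.join('#' if v else '.' for v in r) for r in sub[::5,::3]))
```

```text
[ 0.64147483 -0.09063065  0.22040481] [-1.79754041e+02  1.51511917e-01  3.40396543e+01] [-8.07561472e+00  1.88458773e+01  2.35049267e+01  9.49363861e+01
  8.08443760e-02  1.37884860e+02]
expect [275.07681861 115.57213362]
[  60   40   29   72 1625] ((274.0348815917969, 115.40892028808594), (27.14622688293457, 71.0734634399414), 0.9548412561416626) ctr [ 0.7015 -0.0427] [0.0724 0.0281] 31.9
[  0 135  29  15 368] ((214.0, 182.0), (14.0, 28.0), 90.0) ctr [ 0.604  -0.0254] [0.0317 0.0162] -56.0
..................................................
..................................................
..................................................
..................................................
..................................................
..................................................
..................................................
..................................................
......................######......................
.....................#########....................
.....................#########....................
.....................########..............
[... 225 characters left out ...]
........#######......................
.....................#######......................
.....................#######......................
.....................#######......................
.....................########.....................
....................#########.....................
......................#######.....................
..................................................
..................................................
..................................................
..................................................
#.................................................
##########........................................
##########........................................
```

>>> send_rows:
  linear:
    - [0.0193,-0.0013,0.03]
    - [0.0193,-0.0013,0.03]
    - [0.0193,-0.0014,0.03]
    - [0.0194,-0.0014,0.03]
    - [0,0,0]
  twist:
    - [0,0,0]
    - [0,0,0]
    - [0,0,0]
    - [0,0,0]
    - [0,0,0]
  gripper: [60,60,60,60,60]

```text
time: 20.62
ee_pos: [0.7001, -0.0418, 0.0969]
tcp_rot: [-179.6, 0.4, 34.1]
wrist_force: [0.6, 0.1, -0.8]
opening: 0.0515
grasp_force: 0.0
```

Run:
```python
from h import *
print(now()[:3,3],bot.get_obs()['tcp_rot'],bot.get_obs()['q']);rows(now(),T([.7023,-.043,.019],[180,0,33.7]),4)
for p in((448,437),(530,440)):print(back('scene',s1(*p),.013))
M=now();im=camera('wrist');cv2.imwrite('pics/w8.png',im[:,:,::-1])
c=get_calibration('wrist');K=np.linalg.inv(M@c['hand_eye'])
q=K[:3,:3]@np.array([.7023,-.043,.02])+K[:3,3];e=(q[:2]/q[2]*c['fx']+[c['cx'],c['cy']]).astype(int);print(e)
g=cv2.medianBlur(im,5).astype(int);m=((g.max(2)-g.min(2)<30)&(g.max(2)>70)).astype(np.uint8)
s=m[e[1]-100:e[1]+100:6,e[0]-100:e[0]+100:4];print('\n'.join(''.join('#' if v else '.' for v in r) for r in s))
```

```text
[ 0.7000748  -0.04176211  0.09686393] [-179.57567656    0.38307967   34.05417088] [-3.45380489e+00  2.62675601e+01  1.95785384e+01  8.38732189e+01
  1.03361138e-01  1.42492936e+02]
4 rows: lin [0.0004, 0.0007, 0.0195] twist [-0.011, 0.01, 0.009]
[ 0.69661407 -0.17301753  0.013     ]
[ 0.74953725 -0.1333971   0.013     ]
[282 222]
..................................................
..................................................
..................................................
..................................................
..................................................
..................................................
..................................................
..................................................
..................................................
....................###########...................
....................###########...................
....................###########...................
.....................#########....................
.....................#########....................
.....................########.....................
...
[... 265 characters left out ...]
........#######......................
....................#########.....................
.........##.........##########.........##.........
........##..........##########.........###........
.......###...........########...........###.......
......###................................###......
.....####................................###......
.....###..................................###.....
.....##...................................###.....
......#...................................##......
..................................................
..................................................
..................................................
..................................................
```

It's centred between the fingers, so I'll descend and grip.

>>> send_rows:
  linear:
    - [0.0004,0.0007,0.022]
    - [0.0004,0.0007,0.022]
    - [0.0004,0.0005,0.02]
    - [0.0004,0.0002,0.0135]
    - [0,0,0]
    - [0,0,0]
    - [0,0,0]
    - [0,0,0]
  twist:
    - [-0.011,0.01,0.03]
    - [-0.011,0.01,0.03]
    - [-0.011,0.01,0.02]
    - [-0.011,0.01,0.01]
    - [0,0,0]
    - [0,0,0]
    - [0,0,0]
    - [0,0,0]
  gripper: [60,60,60,60,60,0,0,0]
  grip_force: 50

```text
time: 21.68
ee_pos: [0.7045, -0.0435, 0.0248]
tcp_rot: [179.7, -0.4, 33.1]
wrist_force: [-1.1, -0.3, 6.2]
opening: 0.0219
grasp_force: 49.3
```

>>> send_rows:
  linear:
    - [0,0,0]
    - [0,0,0]
    - [0,0,-0.01]
    - [0,0,-0.03]
    - [0,0,-0.04]
    - [0,0,-0.04]
    - [0,0,0]
  twist:
    - [0,0,0]
    - [0,0,0]
    - [0,0,0]
    - [0,0,0]
    - [0,0,0]
    - [0,0,0]
    - [0,0,0]
  gripper: [0,0,0,0,0,0,0]

```text
time: 22.55
ee_pos: [0.7047, -0.0434, 0.148]
tcp_rot: [179.6, -0.6, 33.1]
wrist_force: [0.3, 1.5, -1.4]
opening: 0.0217
grasp_force: 49.1
```

Run:
```python
from h import *
M=now();print(M[:3,3],bot.get_obs()['tcp_rot'],bot.get_obs()['q'])
im=camera('wrist');cv2.imwrite('pics/w9.png',im[:,:,::-1])
c=get_calibration('wrist');K=np.linalg.inv(c['hand_eye'])
q=K[:3,:3]@np.array([0,0,-.018])+K[:3,3];e=(q[:2]/q[2]*c['fx']+[c['cx'],c['cy']]).astype(int);print('grasp top px',e)
g=cv2.medianBlur(im,5).astype(int);m=((g.max(2)-g.min(2)<30)&(g.max(2)>70)).astype(np.uint8)
s=m[e[1]-120:e[1]+80:6,e[0]-100:e[0]+100:4];print('\n'.join(''.join('#' if v else '.' for v in r) for r in s))
B=T([.5675,-.2293,.13],[180,0,-14.8]);rows(M,B,8)
```

```text
[ 0.70465007 -0.04337914  0.14798759] [179.56176992  -0.57290211  33.10628937] [-3.51894077e+00  2.55621518e+01  2.42571327e+01  8.79737615e+01
 -9.93495050e-03  1.43376898e+02]
grasp top px [277 298]
..................................................
..................................................
..................................................
..................................................
.....................###....###...................
...................#####.....####.................
...................###############................
...................###############................
...................###############................
....................############..................
....................############..................
....................###########...................
..................#.###########..#................
.................###.##########..##...............
.................##..##########..###..............
###.............###....########..###..............
############....###...#########..###...#..........
############...####......######.
[... 201 characters left out ...]
##...................
........................#####..#..................
....................############..................
....................############..................
....................############..................
.....................##########...................
......................########....................
..................................................
..................................................
..................................................
..................................................
................................................##
................................................##
8 rows: lin [-0.0223, 0.0197, 0.0022] twist [0.002, -0.009, 0.599]
```

Run:
```python
from h import *
c=get_calibration('wrist');K=np.linalg.inv(c['hand_eye'])
def p(x,z):
    q=K[:3,:3]@np.array([x,0,z])+K[:3,3];return (q[1]/q[2]*c['fx']+c['cy']-178)/6
for d in(-.006,-.003,0,.003,.006):print(d,[round(p(*a),1) for a in((.035+d,.025),(.035+d,-.001),(.023+d,0),(-.023+d,0),(-.035+d,-.001))])
im=cv2.imread('pics/w9.png');print([ (178+6*k, im[178+6*k,277].tolist(), im[178+6*k,265].tolist()) for k in range(2,30)])
```

```text
-0.006 [np.float64(4.7), np.float64(7.3), np.float64(11.2), np.float64(24.9), np.float64(28.4)]
-0.003 [np.float64(3.8), np.float64(6.2), np.float64(10.2), np.float64(24.1), np.float64(27.6)]
0 [np.float64(2.9), np.float64(5.2), np.float64(9.2), np.float64(23.3), np.float64(26.8)]
0.003 [np.float64(1.9), np.float64(4.1), np.float64(8.2), np.float64(22.4), np.float64(26.0)]
0.006 [np.float64(1.0), np.float64(3.0), np.float64(7.2), np.float64(21.6), np.float64(25.1)]
[(190, [66, 128, 192], [66, 126, 186]), (196, [66, 122, 181], [68, 124, 179]), (202, [36, 37, 32], [135, 137, 132]), (208, [26, 23, 22], [138, 139, 133]), (214, [175, 176, 168], [171, 177, 170]), (220, [205, 209, 201], [195, 200, 192]), (226, [216, 218, 209], [204, 208, 200]), (232, [201, 202, 193], [213, 214, 206]), (238, [187, 190, 183], [201, 208, 195]), (244, [223, 227, 220], [174, 175, 170]), (250, [222, 228, 222], [189, 187, 181]), (256, [229, 230, 226], [160, 159, 151]), (262, [224, 226, 222], [218, 223, 213]), (268, [230, 230, 223], [50, 49, 50]), (274, [226, 229, 223], [115, 119, 110]), (280, [201, 206, 199], [79, 80, 76]), (286, [135, 135, 132], [116, 120, 115]), (292, [68, 68, 61], [114, 116, 112]), (298, [137, 140, 134], [114, 116, 109]), (304, [103, 104, 97], [115, 114, 111]), (310, [138, 143, 133], [60, 63, 58]), (316, [137, 137, 131], [87, 85, 84]), (322, [90, 92, 87], [75, 75, 70]), (328, [124, 124, 119], [104, 105, 101]), (334, [141, 145, 137], [112, 116, 112]), (340, [128, 129, 125], [137, 136, 129]), (346, [66, 122, 185], [67, 129, 191]), (352, [66, 127, 185], [63, 118, 171])]
```

Run:
```python
from h import *
rows(now(),T([.5694,-.2298,.12],[180,0,-14.8]),8)
```

```text
8 rows: lin [-0.022, 0.0198, 0.0031] twist [0.002, -0.007, 0.599]
```

>>> send_rows:
  linear:
    - [-0.022,0.0198,0.0031]
    - [-0.022,0.0198,0.0031]
    - [-0.022,0.0198,0.0031]
    - [-0.022,0.0198,0.0031]
    - [-0.022,0.0198,0.0031]
    - [-0.022,0.0198,0.0031]
    - [-0.022,0.0198,0.0031]
    - [-0.022,0.0198,0.0031]
  twist:
    - [0.002,-0.007,0.599]
    - [0.002,-0.007,0.599]
    - [0.002,-0.007,0.599]
    - [0.002,-0.007,0.599]
    - [0.002,-0.007,0.599]
    - [0.002,-0.007,0.599]
    - [0.002,-0.007,0.599]
    - [0.002,-0.007,0.599]
  gripper: [0,0,0,0,0,0,0,0]

```text
time: 23.6
ee_pos: [0.5669, -0.2301, 0.1167]
tcp_rot: [180.0, 0.4, -15.0]
wrist_force: [0.4, -0.3, -0.7]
opening: 0.0219
grasp_force: 49.1
```

Run:
```python
from h import *
o=bot.get_obs();print(o['ee_pos'],o['tcp_rot'],o['q']);rows(now(),T([.5694,-.2298,.045],[180,0,-14.8]),3)
```

```text
[ 0.5669004  -0.23009248  0.11666168] [179.99342268   0.36018435 -15.02636647] [-2.20687069e+01  1.31638392e+01  5.09170426e+00  8.22845258e+01
 -5.06870179e-02  1.72957797e+02]
3 rows: lin [0.0009, -0.0003, 0.0239] twist [0.0, 0.012, -0.008]
```

>>> send_rows:
  linear:
    - [0.0009,-0.0003,0.0239]
    - [0.0009,-0.0003,0.0239]
    - [0.0009,-0.0003,0.0239]
    - [0,0,0.008]
    - [0,0,0.004]
    - [0,0,0.002]
    - [0,0,0]
  twist:
    - [0,0.012,0]
    - [0,0.012,0]
    - [0,0.012,0]
    - [0,0,0]
    - [0,0,0]
    - [0,0,0]
    - [0,0,0]
  gripper: [0,0,0,0,0,0,0]

```text
time: 24.48
ee_pos: [0.5714, -0.2297, 0.0333]
tcp_rot: [180.0, -0.2, -14.8]
wrist_force: [0.2, -0.5, -0.7]
opening: 0.0215
grasp_force: 49.1
```

>>> send_rows:
  linear:
    - [-0.0015,0,0.0015]
    - [0,0,0.0015]
    - [0,0,0.001]
    - [0,0,0]
  twist:
    - [0,0,0]
    - [0,0,0]
    - [0,0,0]
    - [0,0,0]
  gripper: [0,0,0,0]

```text
time: 24.98
ee_pos: [0.5697, -0.2292, 0.0289]
tcp_rot: [180.0, -0.1, -14.8]
wrist_force: [-0.6, -0.2, 1.0]
opening: 0.0216
grasp_force: 49.3
```

>>> send_rows:
  linear:
    - [0,0,0.001]
    - [0,0,0]
    - [0,0,0]
    - [0,0,0]
    - [0,0,0]
    - [0,0,-0.015]
    - [0,0,-0.04]
    - [0,0,-0.05]
  twist:
    - [0,0,0]
    - [0,0,0]
    - [0,0,0]
    - [0,0,0]
    - [0,0,0]
    - [0,0,0]
    - [0,0,0]
    - [0,0,0]
  gripper: [0,40,50,55,55,55,55,55]

```text
time: 25.98
ee_pos: [0.5689, -0.2289, 0.1341]
tcp_rot: [180.0, -0.1, -14.8]
wrist_force: [1.1, -0.3, 0.0]
opening: 0.0463
grasp_force: 0.0
```

>>> send_rows:
  linear:
    - [-0.03,0,-0.03]
    - [-0.03,0,-0.03]
    - [-0.03,0,-0.03]
    - [-0.03,0,0]
    - [0,0,0]
  twist:
    - [0,0,0]
    - [0,0,0]
    - [0,0,0]
    - [0,0,0]
    - [0,0,0]
  gripper: [55,55,55,55,55]

```text
time: 26.6
ee_pos: [0.4523, -0.1981, 0.2246]
tcp_rot: [180.0, -0.3, -14.8]
wrist_force: [0.6, 0.0, -0.3]
opening: 0.0468
grasp_force: 0.0
```

Run:
```python
from h import *
M=now();o=bot.get_obs();print(M[:3,3],o['time'],o['wrist_force'])
im=camera('wrist');cv2.imwrite('pics/w10.png',im[:,:,::-1]);sc=camera('scene');cv2.imwrite('pics/sc10.png',sc[:,:,::-1])
sd=camera('side');cv2.imwrite('pics/sd10.png',sd[:,:,::-1])
c=get_calibration('wrist');K=np.linalg.inv(M@c['hand_eye'])
def pr(P):
    q=K[:3,:3]@P+K[:3,3];return q[:2]/q[2]*c['fx']+[c['cx'],c['cy']]
# rectified top view of spot region in tray frame at z=4 mm, 1 mm/px, x to right, y up
TR=[.5260,-.2845,np.radians(-14.8)]
xs=np.arange(-20,80,2);ys=np.arange(100,26,-3)
G=world(TR,[[x,y,4] for y in ys for x in xs]);uv=np.array([pr(p) for p in G]).astype(np.float32)
b=cv2.remap(im,uv[:,0].reshape(len(ys),-1).copy(),uv[:,1].reshape(len(ys),-1).copy(),cv2.INTER_LINEAR).max(2)
print('x',xs[0],'..2mm; centre col 23; y=64 row 12');print('\n'.join(f'{y:4d} '+''.join(' .:-=+*#%@'[9-int(v)*10//256] for v in r) for y,r in zip(ys,b)))
# changes since start, in scene
for n,im2 in(('scene',sc),('side',sd)):
    d=np.abs(cv2.GaussianBlur(im2[:,:,::-1],(5,5),0).astype(int)-cv2.GaussianBlur(cv2.imread(f'pics/{n}0.png'),(5,5),0)).max(2)>45
    k,l,st,ce=cv2.connectedComponentsWithStats(d.astype(np.uint8))
    print(n,[(st[i].tolist()) for i in range(1,k) if st[i,4]>25])
```

```text
[ 0.45228201 -0.19811188  0.22457241] 26.6 [ 0.62612283  0.04501161 -0.31712223]
x -20 ..2mm; centre col 23; y=64 row 12
 100                                                   
  97                                                   
  94                                                   
  91                                                   
  88                                                   
  85          .......................................  
  82     ...  .......................................  
  79    :- .--=+++-----------==========+++--==++:....  
  76    :- .:::--=--*****+********+**+**+-=::::-=...   
  73    :- .:.::::::+*++****++#++***++++*:.:.:::::..   
  70    :- -:..::::.=+==**==--++-==+++--+-.-.....:..   
  67    :- =-....::.-=--+--+=========+==+-.::.......   
  64    :: =-::...:.=+-=+=-+=-+=-====+==+-.-:......    
  61    :: ==-::..::+*++*++*++++++++++++*=:=-::...     
  58    :: -+=--:.-=+*=+*++*+++++++++*++*=-+=-::..     
  55    :: .++=----+*##*#**#**#**#******#+=*++=-:.     
  52    :: -**+++==*#####################+***++++      
  49    :: -***+++----=----
[... 868 characters left out ...]
[11, 303, 50, 22, 211], [103, 302, 21, 18, 173], [118, 305, 33, 21, 336], [0, 306, 85, 73, 2851]]
side [[275, 0, 46, 33, 1184], [331, 0, 11, 34, 282], [341, 0, 11, 30, 223], [353, 0, 20, 5, 75], [395, 0, 11, 9, 70], [348, 5, 46, 112, 2709], [318, 24, 10, 12, 71], [280, 31, 22, 7, 74], [336, 33, 6, 8, 32], [285, 37, 50, 28, 920], [350, 48, 4, 13, 37], [266, 59, 100, 102, 4729], [379, 74, 132, 37, 1908], [393, 99, 128, 50, 1765], [545, 112, 15, 28, 200], [317, 135, 10, 6, 34], [295, 155, 18, 13, 128], [355, 154, 9, 12, 40], [538, 168, 22, 31, 280], [510, 184, 7, 15, 31], [230, 195, 30, 16, 212], [494, 220, 38, 79, 1250], [536, 236, 24, 30, 301], [525, 270, 35, 43, 328], [256, 336, 15, 11, 88]]
```

The rectified view shows the housing centred on its outline: the outline's left edge is at x=-12 and the body is centred at y≈65. Next I'll check the bystanders and look for a stray plug.

Run:
```python
import cv2,numpy as np
for n,f in(('scene','sc10'),('side','sd10')):
    for im in(cv2.imread(f'pics/{n}0.png'),cv2.imread(f'pics/{f}.png')):
        h=cv2.cvtColor(im,cv2.COLOR_BGR2HSV);o=((h[:,:,0]<13)&(h[:,:,1]>190)&(h[:,:,2]>90)).astype(np.uint8)
        k,l,st,ce=cv2.connectedComponentsWithStats(o);print(n,[(ce[i].round(1).tolist(),int(st[i,4])) for i in range(1,k) if st[i,4]>80])
a=cv2.imread('pics/side0.png');b=cv2.imread('pics/sd10.png')
for x,y in((359,160),(321,138),(263,341)):print((x,y),a[y,x],b[y,x])
# grey plug-coloured blobs in side view
g=cv2.medianBlur(b,3).astype(int);m=((g.max(2)<105)&(g.max(2)-g.min(2)<16)).astype(np.uint8)[100:400,150:400]
k,l,st,ce=cv2.connectedComponentsWithStats(m);print([(st[i,:2]+[150,100]).tolist()+st[i,2:].tolist() for i in range(1,k) if 30<st[i,4]])
```

```text
scene [([137.8, 274.0], 558), ([368.2, 283.8], 424), ([323.2, 329.3], 436), ([289.5, 363.8], 514)]
scene [([142.7, 273.8], 360), ([368.2, 283.7], 430), ([273.8, 304.6], 135), ([323.3, 329.3], 445), ([289.5, 364.2], 513)]
side [([141.5, 409.6], 188)]
side [([144.2, 409.3], 102)]
(359, 160) [ 46  80 116] [ 48  89 130]
(321, 138) [168 166 166] [98 80 73]
(263, 341) [50 50 50] [ 77 103  55]
[[150, 100, 35, 45, 379], [349, 100, 18, 19, 214], [298, 157, 18, 12, 68], [320, 187, 30, 13, 227], [308, 204, 8, 15, 56], [190, 235, 35, 35, 425], [150, 264, 6, 16, 64], [224, 274, 57, 95, 107], [263, 282, 59, 116, 296], [257, 317, 17, 15, 172]]
```

Run:
```python
from h import *
print(proj('side',[[.452,-.198,.21],[.452,-.22,.23],[.536,-.347,.02]]))
from workcell import ticket
print(ticket.job_done())
```

```text
[[358.65322649 112.78343081]
 [360.49557136 100.11237953]
 [324.07593558 135.44434171]]
the job is handed in; nothing more can be done
None
```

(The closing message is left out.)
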